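Hold the leak-test bell at half turn

TASK

Stand the blue-capped vial upright in the bore of the leak-test chamber and let go of it, then set the blue bayonet bell over it with its lugs down through the two notches. Turn the bell clockwise (seen from above) to the yellow half-way marks, short of the lock click, and finish while still gripping it there, fully down, because a spring turns it back if it is let go. Never run on into the lock, and leave the white-capped vials and everything else on the bench where they are.

Things in the scene. Friction and masses are not known exactly. Their poses are not given: they have to be found in the camera images.
- chamber: Leak-test chamber, fixed: grey block 130 x 130 x 35 mm with an aluminium bayonet ring on top (outer radius 55 mm, top 49.5 mm above the bench, claws 6 mm thick with 36 mm inner radius, 8.5 mm free under them, 46 mm inner radius there). Origin under the block's centre, z up; its x axis runs through the two yellow half-way marks.
- chamber_seat (a point): On the chamber's axis, at the level of the flat seat for the bell's rim (35 mm above the bench). Here is the mouth of the vial bore: 26.5 mm wide, 20 mm deep. Axes as the chamber's.
- notch (a point): One of the two opposite notches in the ring's claws (about 20 mm wide, green marks in them and on the block beside), at +45 and -135 deg about z from the chamber's x axis. Point at the claws' top, 46 mm from the axis. The bell goes in with its two lugs through the notches.
- half_mark (a point): One of the two opposite yellow half-way marks on the ring's top, on the chamber's x axis, 46 mm from the chamber's axis: 45 deg clockwise (from above) of the notches. The bell's lug line is to end here.
- lock_mark (a point): One of the two opposite red marks on the ring's top, 46 mm from the axis, 94 deg clockwise of the notches: hard stop of the locked bell. The lugs begin to climb the sprung lock pins (the click) at about 58 deg of turn, so do not go there.
- carrier (a joint): Turn (rad, clockwise from above) of the sprung orange carrier in the bayonet ring, pushed round by the bell's lugs. 0 at rest; the lugs meet it after about 0.1 rad of turn, so the bell's turn from the notches is about this value + 0.1 (0.69 at the half-way marks, about 0.9 where the lock pins begin). Its spring pushes back with about 0.08 N m at half-way.
- bell: Blue bayonet bell, 0.18 kg, standing mouth down on the bench: round cup 68 mm outside, 58 mm inside diameter, 64 mm high, hollow 60 mm deep, grip bar on top. Origin at the centre of the lower rim, z up. Two opposite lugs on the rim along its +x and -x (reaching 42.5 mm from the axis, 14 mm wide, 6 mm high), marked by white lines up the cup. A half turn of it fits the same.
- bell_grip (a point): Point in the bell's grip bar on its axis, 87 mm above the rim, 11 mm below the bar's top. The bar is 56 mm long along the bell's x, 18 mm wide along y, 34 mm high (64 to 98 mm above the rim).
- vial_blue: The vial to be tested: clear round vial, 24 mm diameter, with a blue cap 25 mm in diameter and 16 mm high at the top; 70 mm high in all, 35 g. Stands in one of the three holes of the fixture (15 mm deep). Origin at the centre of its underside, z up. Standing in the chamber's bore its underside is 20 mm below the seat and its top 50 mm above.
- fixture: Fixed plywood packing fixture with a red-brown sheet and white pins, 110 x 260 x 25 mm. Origin under its centre. Three holes on its y axis at -80, 0 and +80 mm, 15 mm deep, each holding a vial.
- vial_white_a: one of two vials like the blue-capped one but with a white cap; leave it standing in the fixture. Origin at the centre of its underside.
- vial_white_b: the other white-capped vial, same size; leave it. Origin at the centre of its underside.
- tape_roll: bystander: yellow tape roll lying flat, 84 mm across, 24 mm high. Origin under its centre.
- screwdriver: bystander: screwdriver lying at the far side of the work area. Origin under its middle, x along the tool.
- jar: bystander: jar with white lid, 60 mm across, 85 mm high. Origin under its centre.
- carton: bystander: cardboard carton 70 x 100 x 60 mm. Origin under its centre.
- spare_cap: bystander: loose blue cap, 25 mm across, 16 mm high, lying alone on the table. Origin under its centre.
There are look-alikes about, which are no part of the job. What is shaped like the vial_blue but pink is not meant.

How it is judged:
By the outcome, as a careful person would: the job done as asked, in the order asked, and still so for the second after the job is handed in, while the arm keeps its last pose, push and grip.
It also fails if it takes over 61 s, if anything falls off the work surface, if the arm or the gripper's body presses on something with over 40 N, if the wrist force passes 120 N, or if a joint passes its speed limit or range.

ROBOT

A 7-joint arm with a two-finger parallel gripper is mounted at the origin on the work surface. World frame = base frame: x ahead of the robot, y to its left, z up, the work surface at z = 0. Lengths are in m, angles in degrees, forces in N, time in s.
With the tool pointing down it reaches from about 0.425 to 0.875 m from the base axis. Payload 8.4 kg.
Tool frame: the origin (TCP) lies midway between the tips of the shut fingers; the grasp point (between the pads) lies 19 mm behind it; z points along the fingers, y is the line along which they close (so a half turn about z gives the same grasp; the last joint's range is limited). The gripper opens to 85 mm and grips with 20 to 120 N. Pads are 22 mm wide; open, the fingers measure 114 mm over their backs; the gripper's body (76 mm by 85 mm) begins 54 mm behind the grasp point. The pads swing forward as they close: fully open they stand 13 mm farther back than shut.
Start: joints at [65.191, 19.091, 2.286, 83.961, -0.768, 76.965, -3.352], TCP at [0.213, -0.614, 0.231] pointing down, gripper open.
Joint ranges: [-147.57, 147.57], [-21.85, 119.76], [-74.77, 79.35], [14.55, 137.4], [-85.83, 265.84], [4.83, 119.75], [-152.11, 152.11]. Speed limits (degrees/s): [127.2, 127.2, 159.86, 159.86, 180, 180, 180].

INTERFACE

Orientations are given as [roll, pitch, yaw] about the fixed x, y, z axes, in that order (R = Rz(yaw) Ry(pitch) Rx(roll)).
In Python, from workcell import manip, camera gives the robot as it stands. Calls block until the motion is done:
- manip.reach(position, orientation): joint-space move of the TCP to a pose.
- manip.line_to(position, attitude=None, speed=0.15, stop_force=None): straight line of the TCP; attitude=None keeps the orientation; speed is the mean speed in m/s. With stop_force (N) it stops when the force on the tool has changed by that much, and returns True; else False.
- manip.set_joints(angles): joint-space move.
- manip.release() and manip.clamp(f_grip=None): open the fingers fully, or close them until they stop; f_grip is the grip in N (None keeps the last).
- manip.wait(seconds).
- manip.solve_ik(position, orientation): joint angles nearest the present ones, or None.
- manip.get_state(): the state.
- camera(name): name is "side" or "top"; returns a dict with "color" (420x560x3 uint8, red, green, blue), "fx", "fy", "cx", "cy" (pixels), "view" (4x4, takes a point from world to camera coordinates). Camera axes: x right, y down, z forward; pixel columns grow to the right and rows downward; lengths in m; the calibration is good to about 2 mm. A picture is of the moment at which its call begins. There is no depth.
A pose or a line that the arm cannot do raises manip.IKError and nothing moves.
- manip.sign_off(): hands the job in; it is judged then, once.
The state is a dict: "time": time; "qpos": joint angles; "qvel": joint speeds; "joint_efforts": joint torques, N m; "tool_pos": TCP position; "eef_rot": TCP orientation; "ft_force": force on the tool from outside, world axes, zero at the start; "torque": the same for the moment, N m; "width": finger opening in m; "gripper_force": force on a finger pad.
Only numpy, scipy, OpenCV 4.12 (cv2) and the standard library are available. Lean on these libraries where they do the work, as an engineer would, in place of code of your own. Each camera call takes 0.05 s, during which the arm holds its last target. There are 200 camera calls.

## Working session

There is one attempt and no reset: what is moved stays moved. The work goes in short steps, each a Python script; the robot and the scene stay as the last script left them, time stands still between calls to the robot, and variables do not carry over. Pictures are saved under pics/ and viewed, at most 10 in all, crops included, and the job is handed in when it is done.

```bash
mkdir -p pics; ls; python3 - <<'E'
from workcell import manip, camera
import cv2,json,numpy as np
for n in("top","side"):
    c=camera(n); cv2.imwrite(f"pics/{n}0.png",cv2.resize(c["color"][:,:,::-1],(800,600),interpolation=cv2.INTER_CUBIC))
    np.savez(n+"0.npz",**c)
    print(n,c["fx"],c["fy"],c["cx"],c["cy"],np.round(c["view"],4).tolist())
s=manip.get_state();print(s)
E
```

```text
pics
top 390.6194227364404 390.6194227364404 281.0336773739825 216.22290645488295 [[-0.0547, -0.9985, -0.0064, -0.0244], [-0.9741, 0.0547, -0.2193, 0.5546], [0.2194, -0.0058, -0.9756, 1.0608], [0.0, 0.0, 0.0, 1.0]]
side 525.4369337022812 525.4369337022812 286.91843942042664 213.31487314572573 [[-0.9929, -0.1189, 0.0019, 0.5181], [-0.0729, 0.5959, -0.7998, 0.1334], [0.094, -0.7942, -0.6003, 1.1879], [0.0, 0.0, 0.0, 1.0]]
{'time': 0.1, 'qpos': array([65.19292555, 19.12642101,  2.28381889, 84.00517279, -0.76817278,
       76.96614933, -3.35224191]), 'qvel': array([-0.02191218, -0.10262608,  0.07648164, -0.15217219, -0.0364586 ,
       -0.04242263,  0.03506599]), 'joint_efforts': array([ 4.90410050e-03, -6.60012889e+01,  1.37052555e+00, -4.06471360e+01,
        1.69235008e-02,  8.98752187e-03,  1.04380308e-05]), 'tool_pos': array([ 0.21279406, -0.6137474 ,  0.23053156]), 'eef_rot': array([-1.79917626e+02,  4.81874683e-03,  1.91226350e+01]), 'ft_force': array([-0.03628688, -0.02586867, -0.54060703]), 'torque': array([ 0.06047859, -0.01601482,  0.0612653 ]), 'gripper_force': 0.0, 'width': 0.08564515489462034}
```

View pics/top0.png

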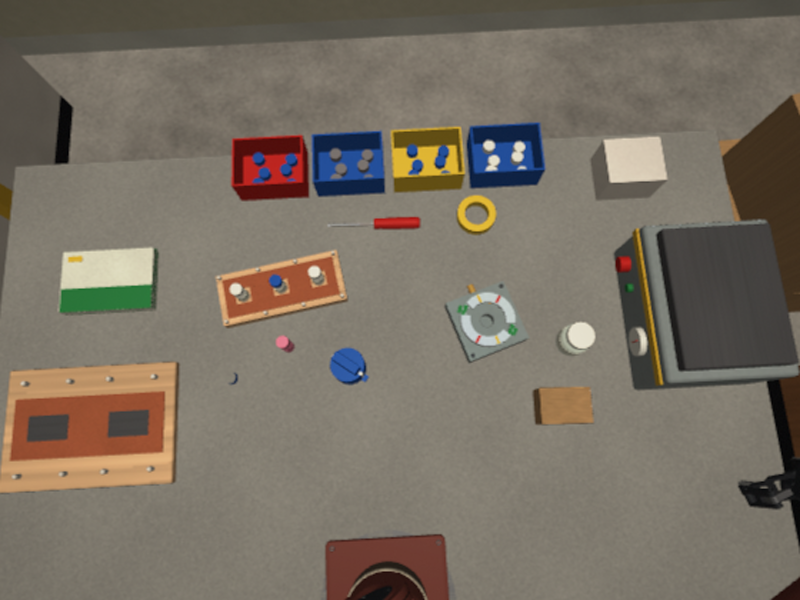

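View pics/side0.png

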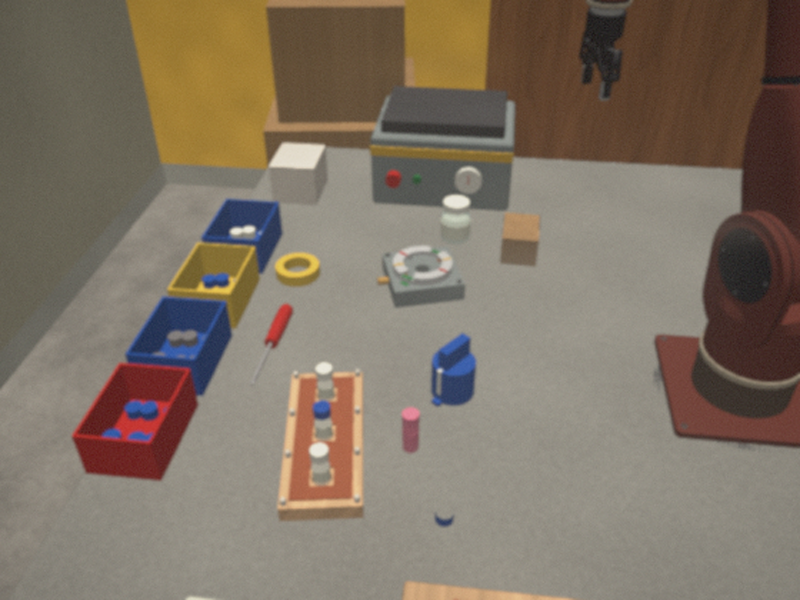

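The top view shows the fixture at (282,287), with the blue-capped vial in its middle hole at (277,283). The bell is at (348,366) and the chamber at (487,320). I'll enlarge these to read them more closely.

```bash
cat > crop.py <<'E'
import cv2,numpy as np
def panel(im,c,r,w=80,h=60,s=5):
    # crop with original pixel ticks every 10 px
    p=cv2.resize(im[r:r+h,c:c+w,::-1],(w*s,h*s),interpolation=cv2.INTER_CUBIC)
    for k in range(0,w,10):
        cv2.line(p,(k*s,0),(k*s,6),(255,255,255),1); cv2.putText(p,str(c+k),(k*s+2,14),0,.32,(255,255,255),1)
    for k in range(10,h,10):
        cv2.line(p,(0,k*s),(6,k*s),(255,255,255),1); cv2.putText(p,str(r+k),(8,k*s+4),0,.32,(255,255,255),1)
    return p
E
python3 - <<'E'
from crop import *
t=np.load("top0.npz")["color"];s=np.load("side0.npz")["color"]
A=np.vstack([np.hstack([panel(t,301,193),panel(t,204,228)]),np.hstack([panel(t,155,170),panel(s,256,163)])])
cv2.imwrite("pics/m1.png",A)
B=np.vstack([np.hstack([panel(s,280,228),panel(s,200,250)]),np.hstack([panel(s,190,300),panel(t,190,175,40,30,10)])])
cv2.imwrite("pics/m2.png",B)
E
```

```text
(no output)
```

View pics/m1.png

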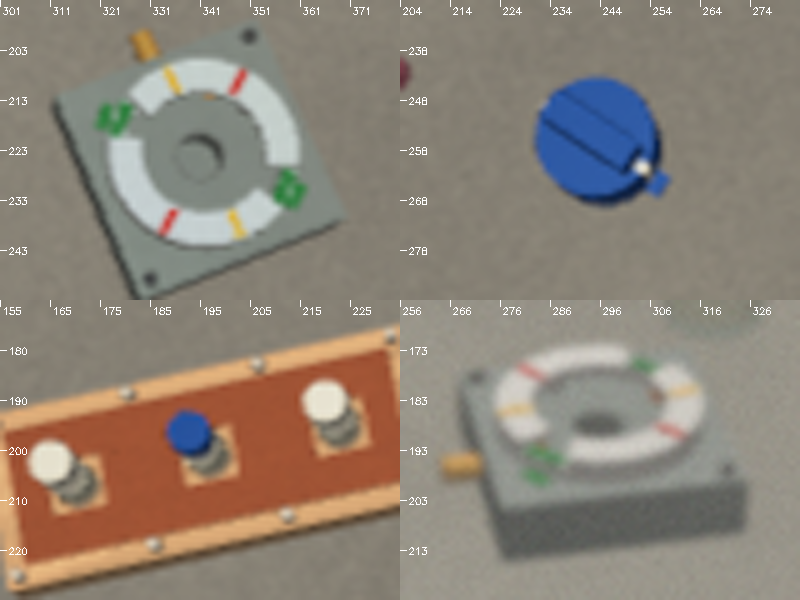

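View pics/m2.png

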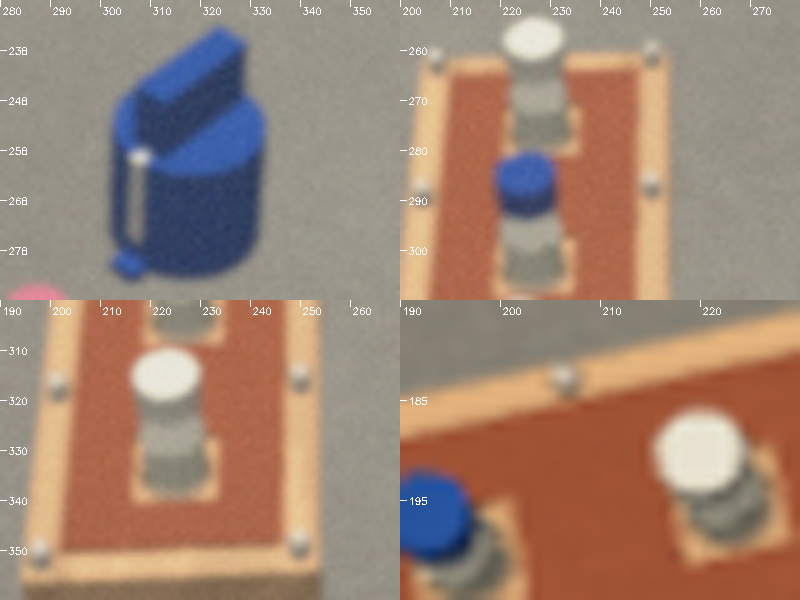

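Top crop: the chamber's yellow marks are at panel (173,81) and (237,224), the red marks at (238,82) and (169,222), and the bore at (201,157). The bell's lug is at lower right, near pixel (255.5,264). The side crop shows the same marks. Next I'll fit poses: clicked points for the chamber, silhouettes for the bell and the caps.

```bash
cat > vis.py <<'E'
import cv2,numpy as np
from scipy.optimize import minimize,least_squares
def proj(c,P):
    P=np.c_[P,np.ones(len(P))]@np.asarray(c["view"])[:3].T
    return np.c_[c["fx"]*P[:,0]/P[:,2]+c["cx"],c["fy"]*P[:,1]/P[:,2]+c["cy"]]
def place(L,p):  # p=x,y,yaw(rad)
    L=np.asarray(L,float);s,k=np.sin(p[2]),np.cos(p[2])
    return np.c_[k*L[:,0]-s*L[:,1]+p[0],s*L[:,0]+k*L[:,1]+p[1],L[:,2]]
def cyl(r,z0,z1,n=40):
    a=np.linspace(0,2*np.pi,n,endpoint=False)
    return np.array([[r*np.cos(t),r*np.sin(t),z] for z in(z0,z1) for t in a])
def box(x0,x1,y0,y1,z0,z1): return np.array([[x,y,z] for x in(x0,x1) for y in(y0,y1) for z in(z0,z1)])
BELL=[cyl(.034,0,.064),box(-.0425,.0425,-.007,.007,0,.006),box(-.028,.028,-.009,.009,.064,.098)]
S=8
def blue(im): 
    i=im.astype(int); return (i[...,2]-i[...,0]>40)&(i[...,2]-i[...,1]>20)
def bluemask(im,win):
    c0,r0,c1,r1=win
    i=cv2.resize(im[r0:r1,c0:c1],None,fx=S,fy=S,interpolation=cv2.INTER_CUBIC).astype(np.int32)
    m=((i[...,2]-i[...,0]>35)).astype(np.uint8)
    n,l,st,_=cv2.connectedComponentsWithStats(m); return (l==1+np.argmax(st[1:,4])).astype(np.uint8)
def render(c,parts,p,win):
    m=np.zeros(((win[3]-win[1])*S,(win[2]-win[0])*S),np.uint8)
    for L in parts:
        q=((proj(c,place(L,p))-win[:2]+.5)*S-.5)
        cv2.fillConvexPoly(m,cv2.convexHull(np.round(q*16).astype(np.int32)),1,cv2.LINE_8,4)
    return m
def silfit(cams,parts,p0,steps,n=3):
    """cams: [(cam,win)]; minimise XOR area"""
    M=[bluemask(c["color"],w) for c,w in cams]
    x0=np.array(p0,float)
    def f(v):
        p=x0.copy();p[:n]+=v*np.array(steps)[:n]
        return sum((render(c,parts,p,w)^m).sum() for (c,w),m in zip(cams,M))
    r=min((minimize(f,s,method="Nelder-Mead",options=dict(initial_simplex=np.vstack([s,s+np.eye(n)]),xatol=.01,fatol=1)) for s in (np.zeros(n),np.full(n,-.7))),key=lambda r:r.fun)
    p=x0.copy();p[:n]+=r.x*np.array(steps)[:n]
    return p,r.fun/sum(m.sum() for m in M)
E
cat > fit0.py <<'E'
from vis import *
t=dict(np.load("top0.npz"));s=dict(np.load("side0.npz"))
o=lambda P,off:(np.array(P)+.5)/5-.5+off
r=.0455;a=np.radians([0,180,-49,131]);marks=np.c_[r*np.cos(a),r*np.sin(a),np.full(4,.0495)]
# order: +x yellow,-x yellow, red -49, red 131
L=np.vstack([marks,[[0,0,.035]],])
cor=.065*np.array([[1,1],[-1,1],[-1,-1]]);cor=np.c_[cor,np.full(3,.035)]
Lt=np.vstack([L,cor]); ct=o([[173,81],[237,224],[238,82],[169,222],[201,157],[55,100],[138,298],[343,215]],[301,193])
Ls=np.vstack([marks,cor[:2]]); cs=o([[116,110],[284,93],[131,70],[271,131],[105,207],[345,182]],[256,163])
def res(p,which): 
    R=[]
    if 't' in which: R.append(proj(t,place(Lt,p))-ct)
    if 's' in which: R.append(proj(s,place(Ls,p))-cs)
    return np.vstack(R).ravel()
for w in("t","s","ts"):
    f=least_squares(res,[.57,-.17,.4],args=(w,));print("chamber",w,np.round(f.x[:2]*1000,1),np.round(np.degrees(f.x[2]),1),np.round(f.fun.reshape(-1,2),1).tolist())
wt,ws=(225,235,265,275),(296,230,340,288)
for n,c in(("t",[(t,wt)]),("s",[(s,ws)]),("ts",[(t,wt),(s,ws)])):
    p,e=silfit(c,BELL,[.48,.09,-.7+1e-3],[.02,.02,.25]);print("bell",n,np.round(p[:2]*1000,1),np.round(np.degrees(p[2]),1),round(e,3))
CAP=[cyl(.0125,.064,.080)]
wt,ws=(184,188,202,206),(212,274,238,298)
for n,c in(("t",[(t,wt)]),("s",[(s,ws)]),("ts",[(t,wt),(s,ws)])):
    p,e=silfit(c,CAP,[.65,.22,0],[.02,.02],2);print("vial",n,np.round(p[:2]*1000,1),round(e,3))
# fixture yaw from white caps (top z=.08), top and side
f=lambda p:np.r_[(proj(t,place([[0,.08,.08],[0,-.08,.08]],p))-o([[50,461-300],[326,402-300]],[155,170])).ravel(),
 (proj(s,place([[0,.08,.08],[0,-.08,.08]],p))-[o([166,374-300],[190,300]),o([533-400,38],[200,250])]).ravel()]
q=least_squares(f,[.65,.22,.1]);print("fixture",np.round(q.x[:2]*1000,1),np.degrees(q.x[2]),np.round(q.fun,1))
E
python3 fit0.py
```

```text
chamber t [ 525.6 -227.7] 18.6 [[-0.3, -0.1], [-0.4, -0.1], [-0.3, 0.3], [0.0, -0.3], [-0.3, -0.1], [-0.2, -0.7], [0.7, 0.5], [0.8, 0.5]]
chamber s [ 526.1 -228.4] 17.9 [[-0.1, 0.0], [-0.0, -0.2], [0.3, 0.4], [-0.2, -0.0], [-0.8, 0.2], [0.8, -0.5]]
chamber ts [ 525.9 -227.9] 18.4 [[-0.2, -0.2], [-0.4, -0.1], [-0.2, 0.2], [-0.0, -0.4], [-0.3, -0.2], [-0.1, -0.9], [0.6, 0.3], [0.8, 0.5], [-0.0, 0.2], [0.0, -0.2], [0.3, 0.6], [-0.1, 0.0], [-0.5, 0.3], [1.0, -0.5]]
bell t [447.2  58.7] -6.5 0.148
bell s [448.8  53.9] 58.3 0.212
bell ts [448.5  60.3] -126.0 0.188
vial t [670. 220.] 1.0
vial s [670. 220.] 1.0
vial ts [670. 220.] 1.0
fixture [622.8 195.5] 9.690934271925666 [ 0.1 -0.1 -0.1 -0.4  0.1  0.   0.3  0. ]
```

```bash
sed -i 's/\[.48,.09,-.7+1e-3\],\[.02,.02,.25\]/[.448,.058,.9],[.006,.006,.2]/; s/\[.65,.22,0\],\[.02,.02\]/[.623,.1955,0],[.006,.006]/' fit0.py; python3 fit0.py | grep -E "bell|vial"
python3 - <<'E'
from vis import *
from crop import panel
t=dict(np.load("top0.npz"));s=dict(np.load("side0.npz"))
out=[]
for c,w,p in((t,(225,235,265,275),[.448,.058,.87]),(s,(296,230,346,290),[.448,.058,.87])):
    i=cv2.resize(c["color"][w[1]:w[3],w[0]:w[2]],None,fx=S,fy=S,interpolation=cv2.INTER_CUBIC)[...,::-1].copy()
    for m,col in((bluemask(c["color"],w),(0,0,255)),(render(c,BELL,p,w),(0,255,0))):
        cv2.drawContours(i,cv2.findContours(m,0,2)[0],-1,col,1)
    out.append(cv2.copyMakeBorder(i,0,480-i.shape[0],0,0,cv2.BORDER_CONSTANT))
cv2.imwrite("pics/bell.png",np.hstack(out))
E
```

```text
bell t [447.3  59. ] 53.8 0.091
bell s [449.3  53.8] 58.4 0.211
bell ts [447.8  59.1] 53.9 0.182
vial t [623.  195.5] 0.318
vial s [625.4 189.6] 0.512
vial ts [623.  195.4] 0.455
```

View pics/bell.png

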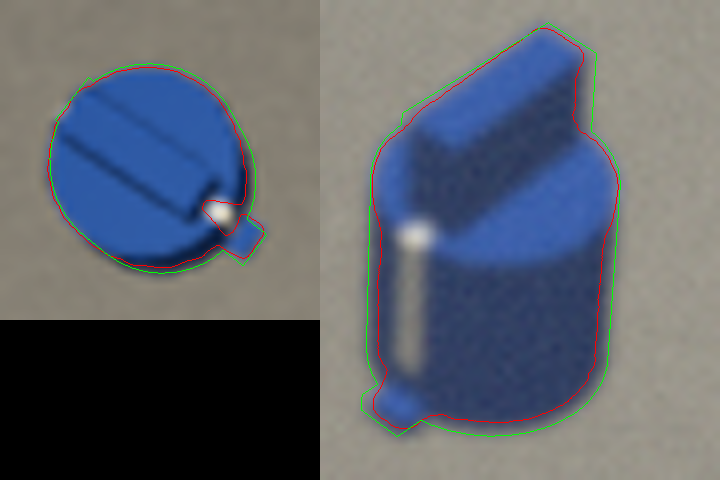

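```bash
for th in 8 15 22; do echo $th; sed -i -E "s/(i\[\.\.\.,2\]-i\[\.\.\.,0\]>)[0-9]+\)\)\.astype/\1$th)).astype/" vis.py; python3 fit0.py | grep -E "bell|vial"; done
```

```text
8
bell t [447.8  59.5] 53.4 0.041
bell s [448.5  56.8] 54.4 0.057
bell ts [448.2  57.9] 53.5 0.065
vial t [622.7 196. ] 0.152
vial s [623.5 193.6] 0.219
vial ts [622.6 195.1] 0.21
15
bell t [447.6  59.2] 53.9 0.046
bell s [448.4  56. ] 55.0 0.091
bell ts [448.1  58.3] 53.5 0.088
vial t [623.1 196.2] 0.195
vial s [624.2 192.3] 0.282
vial ts [622.3 195.1] 0.259
22
bell t [447.5  59.1] 53.8 0.056
bell s [448.4  55.8] 56.0 0.128
bell ts [448.1  58.8] 53.5 0.114
vial t [622.3 195.5] 0.235
vial s [623.9 191.9] 0.351
vial ts [622.6 195.3] 0.318
```

```bash
cat > plan.py <<'E'
import numpy as np
V=np.array([.6227,.1955]);FY=9.7
B=np.array([.448,.0585]);BY=53.5
C=np.array([.5259,-.2279]);CY=18.4
E
python3 - <<'E'
from workcell import manip
from plan import *
def show(n,p,yaws):
    for y in yaws:
        q=manip.solve_ik(p,[180,0,y]); print(n,y,None if q is None else np.round(q,0))
show("vial",[*V,.053],[FY+90,FY-90]); show("C vial",[*C,.058],[FY+90,FY-90,0,45])
show("bell",[*B,.068],[BY,BY-180]); show("C bell in",[*C,.15],[CY+45,CY-135]); show("C bell end",[*C,.103],[CY,CY-180])
manip.line_to([.25,-.5,.38],speed=.25)
manip.reach([.5,0.05,.33],[180,0,FY-90 if manip.solve_ik([.5,0.05,.33],[180,0,FY-90]) is not None else FY+90])
s=manip.get_state();print(s["time"],s["tool_pos"],s["eef_rot"],s["qpos"])
E
```

```text
vial 99.7 [ 19.  40. -57.  92.  36.  68. -36.]
vial -80.3 [ 22.  44. -63.  92.  41.  70. 141.]
C vial 99.7 [ 41.  21. -26. 104.  11.  57.  20.]
C vial -80.3 [ -33.   38.   70.  108.  -40.   64. -118.]
C vial 0 [ 31.  20. -15. 105.   6.  56. -76.]
C vial 45 [ 35.  20. -19. 105.   8.  56. -32.]
bell 53.5 [ 34.  10. -49. 119.  10.  54. -57.]
bell -126.5 [ 45.  14. -63. 119.  15.  56. 118.]
C bell in 63.4 [ 37.  15. -21. 100.   6.  66. -12.]
C bell in -116.6 [ 74.  30. -71.  98.  30.  73. 150.]
C bell end 18.4 [ 33.  17. -16. 103.   5.  61. -57.]
C bell end -161.6 [ 47.  19. -33. 102.  12.  62. 118.]
3.1833 [0.50028321 0.04859213 0.32995708] [-1.79994275e+02  5.51003090e-03  9.95508230e+01] [ 32.56257738   2.29227381 -43.91190912  92.92245043   1.60000048
  85.43342444  -1.90317721]
```

```bash
python3 - <<'E'
from workcell import manip,camera
from plan import *
from crop import *
A=[180,0,FY+90]
manip.reach([*V,.16],A)
manip.line_to([*V,.053],A,speed=.1)
s0=manip.get_state()
manip.clamp(25)
s=manip.get_state();print(s["time"],s["width"],s["gripper_force"],s["ft_force"]-s0["ft_force"],s["tool_pos"])
manip.line_to([*V,.16],A,speed=.1)
s=manip.get_state();print(s["time"],s["width"],s["gripper_force"],s["ft_force"])
manip.reach([*C,.15],A)
t,si=camera("top"),camera("side")
np.savez("top1.npz",**t);np.savez("side1.npz",**si)
s=manip.get_state();print(s["time"],s["tool_pos"],s["eef_rot"])
cv2.imwrite("pics/held.png",np.hstack([panel(t["color"],301,180,80,100,5),panel(si["color"],256,120,80,100,5)]))
E
```

```text
5.9833 0.024034395634826355 24.44439341663383 [-0.30609403 -0.27364656  1.39485512] [0.62278687 0.1955344  0.05317466]
7.2 0.02375458256224478 24.53304437105544 [-0.82852688 -0.38882511  0.07178683]
8.9 [ 0.52664247 -0.22640887  0.15014441] [ 1.79971060e+02 -1.65506985e-02  9.98332542e+01]
```

View pics/held.png

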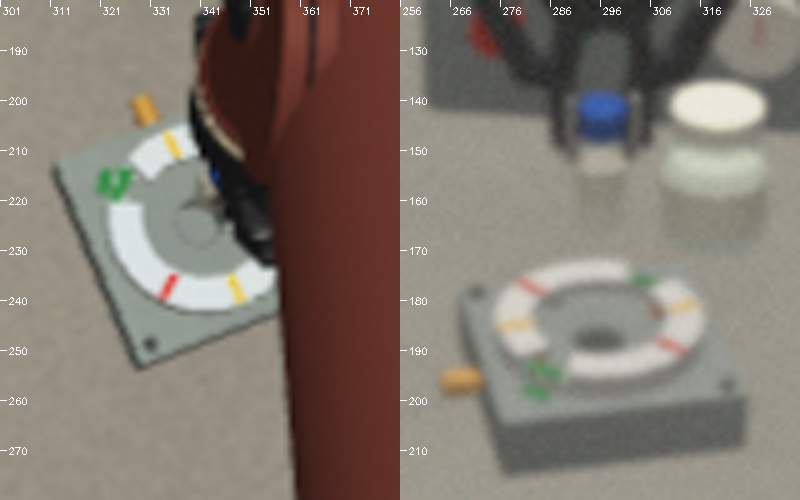

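The side view shows the vial held upright, with its cap centred at about pixel (296,143) above the bore at (296,188). The arm hides most of it from the top camera. I'll use the side camera alone to measure the vial's offset from the bore.

```bash
python3 - <<'E'
from workcell import manip,camera
from vis import *
from plan import *
s=manip.get_state();print(s["time"],s["tool_pos"],s["eef_rot"])
c=camera("side");tp=manip.get_state()["tool_pos"];print(tp)
w=(288,132,306,151)
CAP=[cyl(.0125,tp[2]+.011,tp[2]+.027)]
p,e=silfit([(c,w)],CAP,[*tp[:2],0],[.004,.004],2);print(p*1000,e)
m=bluemask(c["color"],w);r,q=np.nonzero(m);print("mask px",w[0]+(q.min()+.5)/S-.5,w[0]+(q.max()+.5)/S-.5,w[1]+(r.min()+.5)/S-.5,w[1]+(r.max()+.5)/S-.5)
m=render(c,CAP,[*tp[:2],0],w);r,q=np.nonzero(m);print("pred px",w[0]+(q.min()+.5)/S-.5,w[0]+(q.max()+.5)/S-.5,w[1]+(r.min()+.5)/S-.5,w[1]+(r.max()+.5)/S-.5)
E
```

```text
8.9 [ 0.52664247 -0.22640887  0.15014441] [ 1.79971060e+02 -1.65506985e-02  9.98332542e+01]
[ 0.52651854 -0.22661676  0.15008374]
[ 526.72708739 -230.36342495    0.        ] 0.06786018755328219
mask px 290.8125 301.4375 137.4375 147.8125
pred px 290.9375 300.9375 138.0625 148.6875
```

```bash
python3 - <<'E'
from workcell import manip
from plan import *
A=[180,0,FY+90]
manip.clamp(40)
c0=np.array([.5258,-.2275])
manip.line_to([*c0,.085],A,speed=.1)
print(manip.get_state()["time"],manip.get_state()["tool_pos"])
ok=False
offs=[(0,0),(0,.0012),(0,-.0012),(0,.0024),(0,-.0024),(.0011,0),(-.0011,0),(.0011,.0015),(-.0011,.0015),(.0011,-.0015),(-.0011,-.0015)]
for o in offs:
    p=c0+o
    manip.line_to([*p,.081],A,speed=.06)
    st=manip.line_to([*p,.0585],A,speed=.03,stop_force=5)
    s=manip.get_state();print(o,st,np.round(s["tool_pos"],4),np.round(s["ft_force"],1),round(s["time"],2))
    if s["tool_pos"][2]<.068: ok=True;break
    if s["time"]>20: break
E
```

```text
9.9667 [ 0.52621861 -0.22746908  0.08543709]
(0, 0) True [ 0.5257 -0.2276  0.0581] [0.7 0.2 6.3] 10.98
```

The vial went down to the bottom of the bore on the first try. Next: release it, retreat, check the vial, and grasp the bell.

```bash
python3 - <<'E'
from workcell import manip,camera
from plan import *
from crop import *
A=[180,0,FY+90];D=[180,0,BY]
manip.release()
manip.line_to([.5258,-.2275,.17],A,speed=.15)
manip.reach([*B,.17],D)
manip.line_to([*B,.068],D,speed=.12)
t,si=camera("top"),camera("side")
np.savez("top2.npz",**t);np.savez("side2.npz",**si)
f0=manip.get_state()["ft_force"]
manip.clamp(80)
s=manip.get_state();print(s["time"],s["tool_pos"],s["eef_rot"],s["width"],s["ft_force"]-f0)
cv2.imwrite("pics/v2.png",np.hstack([panel(t["color"],301,180,80,100,5),panel(si["color"],256,140,80,100,5)]))
E
```

```text
15.375 [0.44809756 0.05845091 0.06805107] [ 1.79991473e+02 -3.70913119e-03  5.34948691e+01] 0.016968694781762054 [ 0.07360644 -0.21547925  1.17675321]
```

View pics/v2.png

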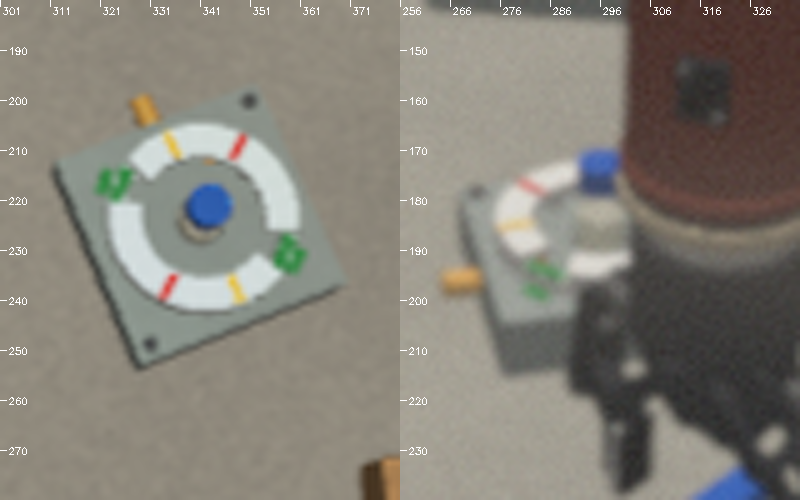

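The top view shows the blue-capped vial standing upright in the bore, cap at pixel (342.5,221), with the bench otherwise undisturbed. The bell's bar is gripped. Next I'll carry the bell over and lower it with a force stop.

```bash
cat >> plan.py <<'E'
C2=np.array([.5258,-.2277])
E
python3 - <<'E'
from workcell import manip,camera
from plan import *
from crop import *
D=[180,0,CY+45]
manip.line_to([*B,.20],[180,0,BY],speed=.15)
s=manip.get_state();print(s["time"],s["width"],s["ft_force"])
manip.reach([*C2,.19],D)
manip.wait(.2)
manip.line_to([*C2,.123],D,speed=.08)
manip.wait(.2)
s=manip.get_state();print(s["time"],s["tool_pos"],s["eef_rot"],s["ft_force"])
st=manip.line_to([*C2,.103],D,speed=.03,stop_force=8)
s=manip.get_state();print(st,s["time"],s["tool_pos"],s["ft_force"],s["torque"])
t,si=camera("top"),camera("side")
np.savez("top3.npz",**t);np.savez("side3.npz",**si)
cv2.imwrite("pics/v3.png",np.hstack([panel(t["color"],301,180,80,100,5),panel(si["color"],256,120,80,100,5)]))
E
```

```text
16.4083 0.016864555707521593 [ 0.32264337  0.42730642 -1.44283515]
18.9333 [ 0.52605917 -0.22783128  0.12348596] [1.79953022e+02 6.96367586e-03 6.33958980e+01] [ 0.20555645  0.6860429  -1.62668592]
True 19.3167 [ 0.52634946 -0.22782972  0.11549588] [ 4.09654567 -0.86879938 -3.94634411] [-0.36823291 -1.12660601  0.05816551]
```

```bash
python3 - <<'E'
from workcell import manip
from plan import *
D=[180,0,CY+45]
c=C2.copy()
for k in range(6):
    s=manip.get_state();f=s["ft_force"][:2]-[.2,.7]
    c=c+f/max(np.linalg.norm(f),1)*.001
    z=s["tool_pos"][2]
    manip.line_to([*c,z+.003],D,speed=.03); manip.wait(.15)
    st=manip.line_to([*c,.103],D,speed=.03,stop_force=8)
    s=manip.get_state();print(np.round(c,4),st,round(s["time"],2),np.round(s["tool_pos"],4),np.round(s["ft_force"],1),np.round(s["torque"],2),np.round(s["eef_rot"],1))
    if s["tool_pos"][2]<.106: break
E
```

```text
[ 0.5267 -0.228 ] True 20.35 [ 0.5266 -0.228   0.103 ] [0.4 0.4 4.8] [0.04 0.21 0.04] [-180.    -0.    63.4]
```

```bash
python3 - <<'E'
from workcell import manip
from plan import *
c=np.array([.5266,-.2280])
for k in range(1,10):
    manip.line_to([*c,.1026],[180,0,CY+45-5*k],speed=.05)
    s=manip.get_state();f=s["ft_force"];print(5*k,round(s["time"],2),np.round(s["tool_pos"],4),np.round(f,1),np.round(s["torque"],2),round(s["eef_rot"][2],1),round(s["width"],4))
    l=f[:2]-[.2,.5]
    if np.linalg.norm(l)>3: c=c+l/np.linalg.norm(l)*.0003
    if np.linalg.norm(l)>20 or abs(f[2])>30: print("stop");break
E
```

```text
5 20.6 [ 0.527  -0.2283  0.1031] [-0.6 -1.1  4.6] [-0.09  0.28 -0.06] 58.4 0.0168
10 20.85 [ 0.5271 -0.2283  0.1031] [ 0.1 -1.   5.7] [-0.24  0.13  0.01] 53.5 0.017
15 21.1 [ 0.5272 -0.2284  0.1031] [ 0.2 -1.9  5. ] [-0.32  0.02  0.05] 48.5 0.017
20 21.35 [ 0.5272 -0.2284  0.1031] [ 0.5 -1.2  5.5] [-0.26 -0.05  0.03] 43.5 0.0171
25 21.6 [ 0.5272 -0.2285  0.1031] [-0.1 -1.7  4.7] [-0.33 -0.03  0.03] 38.5 0.0169
30 21.85 [ 0.5272 -0.2285  0.1031] [ 0.9 -2.8  5.1] [-0.41 -0.11  0.01] 33.5 0.0168
35 22.1 [ 0.5273 -0.2288  0.1031] [ 0.7 -1.4  5.8] [-0.41 -0.11  0.04] 28.5 0.0167
40 22.35 [ 0.5272 -0.2289  0.1031] [ 0.6 -2.6  4.8] [-0.44 -0.11  0.06] 23.5 0.0168
45 22.6 [ 0.5273 -0.2292  0.1031] [ 0.5 -2.2  5.3] [-0.53 -0.08 -0.01] 18.5 0.0173
```

```bash
python3 - <<'E'
from workcell import manip,camera
from crop import *
manip.wait(.5)
t,si=camera("top"),camera("side")
s=manip.get_state();print(s["time"],s["tool_pos"],s["eef_rot"],s["ft_force"],s["torque"],s["gripper_force"])
np.savez("side4.npz",**si)
cv2.imwrite("pics/v4.png",np.vstack([np.hstack([panel(t["color"],301,193),panel(si["color"],256,163)]),np.hstack([panel(si["color"],266,140,40,30,10),panel(si["color"],256,163,40,30,10)])]))
E
```

```text
23.2 [ 0.52727078 -0.22921415  0.1030871 ] [ 1.79921759e+02 -5.16025539e-02  1.85400982e+01] [ 0.43139802 -2.18893119  5.07300798] [-0.46929892 -0.06705006  0.00610977] 79.62739706039429
```

View pics/v4.png

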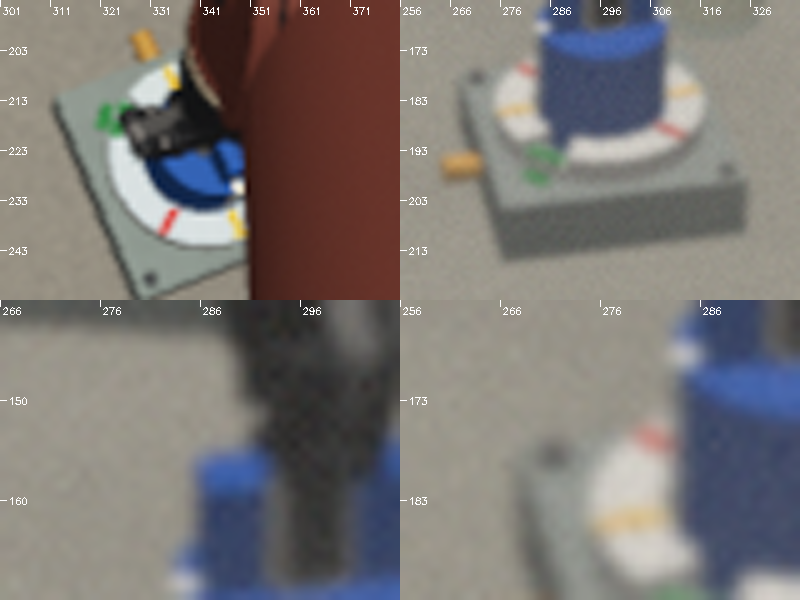

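```bash
python3 - <<'E'
from vis import *
t=dict(np.load("top0.npz"));s=dict(np.load("side0.npz"))
for y in (10,14,18.4,23,28):
    print(y,[np.round(proj(c,place([[sg*.0345,0,.0965]],[.5266,-.2284,np.radians(y)])),1).tolist() for c,sg in((t,-1),(s,1))])
E
```

```text
10 [[[347.1, 231.0]], [[282.3, 168.0]]]
14 [[[348.0, 230.8]], [[282.4, 168.5]]]
18.4 [[[348.9, 230.5]], [[282.6, 169.0]]]
23 [[[349.8, 230.1]], [[282.8, 169.6]]]
28 [[[350.7, 229.6]], [[283.2, 170.2]]]
```

```bash
python3 -c "
from workcell import manip
print(manip.sign_off())"
```

```text
the job is handed in; nothing more can be done
None
```

I handed the job in at about 23 s: the blue-capped vial stands released in the bore, and the bell is fully down over it, turned about 45° clockwise to the yellow half-way marks and still gripped. The wrist angle read 18.5° against a mark line at about 18.4°. The final pictures agree to within a few degrees.

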